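Stand the flopped gel frames back on the turntable

ROBOT

A 6-joint arm with a two-finger parallel gripper is mounted at the origin on the work surface. World frame = base frame: x ahead of the robot, y to its left, z up, the work surface at z = 0. Lengths are in m, angles in rad, forces in N, time in s.
With the tool pointing down it reaches from about 0.325 to 0.9 m from the base axis. Payload 6.1 kg.
Tool frame: the origin (TCP) lies between the finger pads; the fingertips stand 8 mm ahead of it and the grasp point (between the pads) lies 11 mm behind it; z points along the fingers, y is the line along which they close (so a half turn about z gives the same grasp; the last joint's range is limited). The gripper opens to 85 mm and grips with 20 to 120 N. Pads are 22 mm wide; open, the fingers measure 114 mm over their backs; the gripper's body (76 mm by 85 mm) begins 54 mm behind the grasp point. The pads swing forward as they close: fully open they stand 13 mm farther back than shut.
Start: joints at [-1.324, 0.22, 1.526, -0, 1.395, -0.126], TCP at [0.228, -0.582, 0.239] pointing down, gripper open.
Joint ranges: [-2.98, 2.98], [-0.91, 2.08], [0.09, 2.57], [-1.24, 4.39], [0.2, 2.65], [-2.68, 2.68]. Speed limits (rad/s): [2.57, 2.57, 3.01, 3.14, 3.14, 3.14].

INTERFACE

Orientations are given as a 3x3 rotation matrix whose columns are the frame's x, y, z axes.
In Python, from rig import telemetry, vision, bot gives the robot as it stands.
- The arm moves only by the tool apply_moves, never from a script. Its argument "moves" is a list of rows, each an object with "delta_pos": the shift along the world's x, y, z in m, a list of three; "twist": the turn, a rotation vector about the world's x, y, z in rad, a list of three; "grip": the opening, from -1 (shut) to 1 (fully open). In form: [{"delta_pos": [tx, ty, tz], "twist": [wx, wy, wz], "grip": grip}, ...]. A call has 1 to 20 rows; each row is the pose to reach, as a shift and turn from the pose commanded when the call began; what a row does not reach only later rows make up. A row lasts 1/8 s, in which the tool goes at most 62.5 mm and 10.7 degrees, less where a joint would pass 70% of its speed; a pose out of reach is approached as far as the arm can. A call with a gripper value outside its range is refused whole. The fingers move at their own pace and stop on an object; the grip force is fixed at half the most. Time passes only in rows, so rows that repeat a pose let the fingers close. It gives the time, the measured TCP pose, the force and the opening at its end, in the units of the state.
- telemetry.state(): the state, without advancing time (a new reading comes with each control period).
- vision.get_image(name): name is "side" or "top"; returns (picture, depth): 384x512x3 uint8, red, green, blue; 384x512 float32, m along the optical axis (not along the pixel's ray), 0 where there is no reading.
- vision.camera_model(name): a dict with "intrinsics" (3x3 intrinsics, pixels), "extrinsics" (4x4, takes a point from world to camera coordinates). Camera axes: x right, y down, z forward; pixel columns grow to the right and rows downward; lengths in m; the calibration is good to about 2 mm. A picture is of the moment at which its call begins. camera_model takes no time and is no camera call.
- bot.hand_in(): hands the job in, once; it reports no verdict.
The state is a dict: "clock": time; "q": joint angles; "joint_velocities": joint speeds; "joint_efforts": joint torques, N m; "ee_pos": TCP position; "eef_rot": TCP orientation; "force": force on the tool from outside, world axes, zero at the start; "ft_torque": the same for the moment, N m; "opening": finger opening in m.
Only numpy, scipy, OpenCV 4.12 (cv2) and the standard library are available. Lean on these libraries where they do the work, as an engineer would, in place of code of your own. Each camera call takes 0.05 s, during which the arm holds its last target. There are 200 camera calls.

TASK

Two of the four gel frames on the turntable, the amber and the blue one, have flopped outwards onto their keeper pegs. With the outside of the fingertips push each gently up and over until it rests leaning in against the square head in the middle, as the red and green ones do. Do not pinch or lift any frame; all four must end leaning in at their own sides of the turntable, and the other things on the shelf stay where they are.

Things in the scene. Friction and masses are not known exactly. Their poses are not given: they have to be found in the camera images.
- deck_centre (a point): Stiff round wooden turntable, 352 mm across; this point is on its vertical axis at the deck's top face (48 mm above the shelf); x and y turn with the deck, z is up. Four alike sides face its +x, +y, -x and -y; at each one gel frame stands on edge between the head board in the middle and a pair of keeper pegs near the rim.
- deck (a joint): how far the turntable has been turned from its start, rad, anticlockwise from above; it is stiff (about 0.5 N m to turn) and stays where it is left
- head_top (a point): centre of the top face of the square plywood head board (150 mm wide, 18 mm thick, on a post), 103 mm above the deck; sides square to the deck's x and y; a 32 mm wooden finial stands on it. A frame standing properly leans in 9 to 12 degrees on its upper edge, which is 75 mm from the axis.
- amber_frame: Loose square tin gel frame, round amber window, 125 x 125 x 4 mm, 110 g, its lower edge in the groove on the deck's +y side. Origin at its centre; x square to its face, outwards; z up its height. It starts flopped, leaning outwards 38 degrees on its pegs, its top edge 173 mm from the axis and 99 mm above the deck. Pushed inwards near the top it turns up about its lower edge; let go short of the head board it may stay near upright or fall back.
- blue_frame: Loose square tin gel frame, round blue window, 125 x 125 x 4 mm, 110 g, its lower edge in the groove on the deck's -y side. Origin at its centre; x square to its face, outwards; z up its height. It starts flopped, leaning outwards 38 degrees on its pegs, its top edge 173 mm from the axis and 99 mm above the deck. Pushed inwards near the top it turns up about its lower edge; let go short of the head board it may stay near upright or fall back.
- red_frame: Loose square tin gel frame, round red window, 125 x 125 x 4 mm, 110 g, its lower edge in the groove on the deck's +x side. Origin at its centre; x square to its face, outwards; z up its height. At the start it stands properly, its top leaning in against the head board.
- green_frame: Loose square tin gel frame, round green window, 125 x 125 x 4 mm, 110 g, its lower edge in the groove on the deck's -x side. Origin at its centre; x square to its face, outwards; z up its height. At the start it stands properly, its top leaning in against the head board.
- amber_groove (a point): middle of the groove floor, level with the deck, in which the lower edge of the amber frame sits and turns; 10 mm wide (92 to 102 mm from the axis), 6 mm deep between low wooden strips
- amber_pegs (a point): point midway between the tops of the two upright wooden keeper pegs on the amber frame's side, 160 mm from the axis and 75 mm above the deck; pegs 10 mm thick, 46 mm to either side of this point, with 82 mm free between them down to the deck
- blue_groove (a point): middle of the groove floor, level with the deck, in which the lower edge of the blue frame sits and turns; 10 mm wide (92 to 102 mm from the axis), 6 mm deep between low wooden strips
- blue_pegs (a point): point midway between the tops of the two upright wooden keeper pegs on the blue frame's side, 160 mm from the axis and 75 mm above the deck; pegs 10 mm thick, 46 mm to either side of this point, with 82 mm free between them down to the deck
- pipe_clamp: Black cast iron pipe clamp lying on its side, about 80 x 130 x 26 mm, 0.9 kg; origin under the hook's centre. Leave alone.
- focus_knob: Orange plastic focus knob, 42 mm across, 39 mm tall with its brass stud up; origin under its centre. Leave alone.
- lens_disc: Frosted glass lens disc lying flat, 116 mm across, 23 mm tall; origin under its centre. Leave alone.
- tape_roll: Roll of black tape lying flat, 116 mm across, 48 mm tall; origin under its centre. Leave alone.
- lamp_carton: Upright cardboard lamp carton with a yellow band, 62 x 62 x 105 mm; origin under its centre. Leave alone.
- spanner: Steel spanner lying flat, 200 mm long; origin under its middle, x along it. Leave alone.
Mind the look-alikes: they are no part of the job. What is shaped like the red_frame but brown is not meant.

How it is judged:
At the end, for the whole second after the job is handed in: All four gel frames stand at rest in the grooves of their own sides of the turntable, each leaning inwards against the head board by 7.5 to 17 degrees, its centre within 20 mm of the middle of its side (y of amber_frame in the frame of deck_centre between 0.07 and 0.105 m and angle between amber_frame's own z axis and vertical between 0.13 and 0.3 rad and x of amber_frame in the frame of deck_centre between -0.02 and 0.02 m and z of amber_frame in the frame of deck_centre between 0.05 and 0.075 m and linear speed of each of amber_frame, blue_frame, red_frame, green_frame below 0.02 m/s and angular speed of each of amber_frame, blue_frame, red_frame, green_frame below 0.1 rad/s and y of blue_frame in the frame of deck_centre between -0.105 and -0.07 m and angle between blue_frame's own z axis and vertical between 0.13 and 0.3 rad and x of blue_frame in the frame of deck_centre between -0.02 and 0.02 m and z of blue_frame in the frame of deck_centre between 0.05 and 0.075 m and x of red_frame in the frame of deck_centre between 0.07 and 0.105 m and angle between red_frame's own z axis and vertical between 0.13 and 0.3 rad and y of red_frame in the frame of deck_centre between -0.02 and 0.02 m and z of red_frame in the frame of deck_centre between 0.05 and 0.075 m and x of green_frame in the frame of deck_centre between -0.105 and -0.07 m and angle between green_frame's own z axis and vertical between 0.13 and 0.3 rad and y of green_frame in the frame of deck_centre between -0.02 and 0.02 m and z of green_frame in the frame of deck_centre between 0.05 and 0.075 m); the robot touches nothing.
It fails at once if a frame is lifted (its centre rises more than 20 mm above where it is when the frame stands upright) (z of any of amber_frame, blue_frame, red_frame, green_frame in the frame of deck_centre above 0.085 m).
It fails at once if a frame is pinched or pressed with more than 30 N (contact force between any of amber_frame, blue_frame, red_frame, green_frame and the arm above 30 N or contact force between any of amber_frame, blue_frame, red_frame, green_frame and the fingers above 30 N).
It fails at once if another thing on the shelf is shifted by more than 20 mm (distance of any of pipe_clamp, focus_knob, lens_disc, tape_roll, lamp_carton, spanner from where it was at the start of the episode above 0.02 m).
It also fails if it takes over 61 s, if anything falls off the work surface, if the arm or the gripper's body presses on something with over 40 N, if the wrist force passes 120 N, or if a joint passes its speed limit or range.

## Working session

There is one attempt and no reset: what is moved stays moved. The work goes in short steps, Python scripts to look and compute and a tool call to move; the robot and the scene stay as the last step left them, time stands still between calls to the robot, and variables do not carry over. Pictures are saved under pics/ and viewed, on a budget of 10 in all, crops included, one or two more only if the job needs it, and the job is handed in when it is done.

Besides the shell and the picture viewer there is one more tool, called after ">>>" as name([rows], argument=value, ...), one row to a line, values as JSON. apply_moves: Moves the arm, as the interface text tells. Its arguments: {"type":"object","properties":{"moves":{"type":"array","items":{"type":"object","properties":{"delta_pos":{"type":"array","items":{"type":"number"}},"twist":{"type":"array","items":{"type":"number"}},"grip":{"type":"number"}}}}},"required":["moves"]}

```bash
mkdir -p pics
cat > h.py <<'E'
import numpy as np, cv2
from rig import telemetry, vision, bot
def grab(n):
    im,d=vision.get_image(n); m=vision.camera_model(n)
    K=np.array(m["intrinsics"]);T=np.array(m["extrinsics"])
    v,u=np.mgrid[0:d.shape[0],0:d.shape[1]]
    c=np.stack([(u-K[0,2])/K[0,0]*d,(v-K[1,2])/K[1,1]*d,d],-1)
    P=(c-T[:3,3])@T[:3,:3]
    P[d==0]=np.nan
    return im,P,K,T
E
python3 - <<'E'
from h import *
ims=[]
for n in("top","side"):
    im,P,K,T=grab(n); np.savez(n,im=im,P=P,K=K,T=T); cv2.imwrite(f"pics/{n}0.png",im[:,:,::-1])
    print(n,"cam",-T[:3,:3].T@T[:3,3])
print(telemetry.state())
E
```

```text
top cam [ 0.37684282 -0.02646977  1.14226622]
side cam [0.39665856 1.03449237 1.36917708]
{'clock': 0.1, 'q': array([-1.32407152e+00,  2.21168077e-01,  1.52749454e+00, -1.30069923e-05,
        1.39468908e+00, -1.26106051e-01]), 'joint_velocities': array([ 9.26263414e-05,  4.32010336e-04, -3.22590050e-03, -7.97618928e-04,
        1.75283519e-03, -1.52633869e-03]), 'joint_efforts': array([ 4.25874214e-04, -4.98244071e+01, -3.90545797e+01, -2.00749200e-04,
        5.65541894e-03,  6.77054061e-06]), 'ee_pos': array([ 0.22751755, -0.58155161,  0.23829687]), 'eef_rot': array([[ 9.31299140e-01,  3.64255017e-01, -4.42028841e-04],
       [ 3.64255225e-01, -9.31297606e-01,  1.70265137e-03],
       [ 2.08538901e-04, -1.74668907e-03, -9.99998453e-01]]), 'force': array([-0.01382192,  0.05738848,  0.02641515]), 'ft_torque': array([-0.03732898, -0.04820174,  0.0070628 ]), 'opening': 0.0855870941495075}
```

View pics/top0.png

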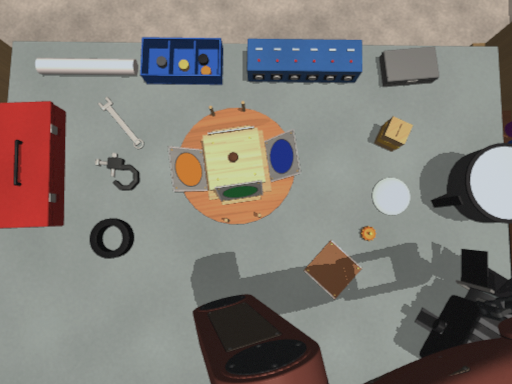

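View pics/side0.png

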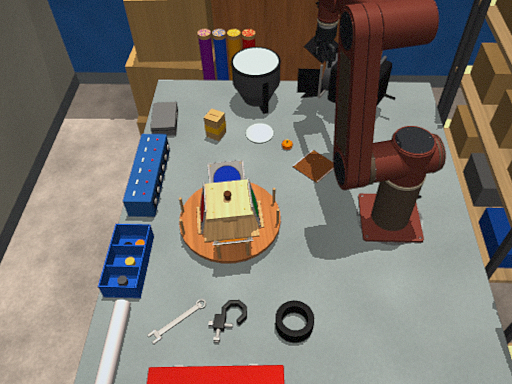

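The top view shows the turntable near (236,163). Amber is flopped to the left (188,168, world +y), blue is flopped to the right (283,156, world −y), green is on the near side and red on the far side. Next I measure the axis and the yaw.

Run:
```python
from h import *
z=np.load("top.npz");im,P,K,T=z["im"],z["P"],z["K"],z["T"]
hsv=cv2.cvtColor(im,cv2.COLOR_RGB2HSV)
v,u=np.mgrid[0:384,0:512]
roi=(u>160)&(u<310)&(v>95)&(v<235)
Z=P[...,2]
# head board
m=roi&(abs(Z-.151)<.006)&(abs(u-236)<45)&(abs(v-158)<45)&(hsv[...,0]>18)&(hsv[...,0]<40)&(hsv[...,1]>40)
n,l,s,c=cv2.connectedComponentsWithStats(m.astype(np.uint8))
k=1+s[1:,4].argmax();p=P[l==k]
print("head",cv2.minAreaRect(p[:,:2].astype(np.float32)*1000),p[:,2].mean(),len(p))
# deck
m=roi&(abs(Z-.048)<.005);p=P[m][:,:2].astype(np.float32)*1000
print("deck circ",cv2.minEnclosingCircle(p),len(p))
f=roi&(Z>.165);print("finial",P[f].mean(0),P[f][:,2].max(),f.sum())
for nm,lo,hi in(("amber",5,18),("blue",108,130)):
    m=roi&(hsv[...,0]>=lo)&(hsv[...,0]<=hi)&(hsv[...,1]>170)&(Z>.06)
    if nm=="amber": m&=(u<210)&(Z>.07)
    p=P[m];print(nm,p.mean(0),len(p),np.linalg.svd(p-p.mean(0))[2][2] if len(p)>5 else 0)
m=roi&(Z>.12)&(hsv[...,1]<60)
for sd in(u<206,u>264):
    q=P[roi&sd&(Z>.135)]
    print("top edge",q.mean(0) if len(q) else 0,q.min(0),q.max(0),len(q))
# other items heights near
for nm,(a,b,c_,d) in dict(knob=(355,380,222,245),lens=(370,412,175,217),carton=(372,415,112,155),brown=(303,362,238,300),clamp=(93,142,150,192),tape=(88,136,216,260)).items():
    q=P[c_:d,a:b].reshape(-1,3);q=q[q[:,2]>.008];print(nm,q.min(0).round(3),q.max(0).round(3))
```

```text
head ((560.1221923828125, 48.21186065673828), (151.1864471435547, 150.38723754882812), 9.055516242980957) 0.1515756171171435 2857
deck circ ((559.7095336914062, 47.22683334350586), 175.8089599609375) 4154
finial [0.55150301 0.04454696 0.17332809] 0.18450202770823493 261
amber [0.53738691 0.17846559 0.10171767] 595 [-0.12833848  0.77555972 -0.6180909 ]
blue [ 0.57797195 -0.0839723   0.10315611] 547 [ 0.12478843 -0.7748006  -0.61976759]
top edge [0.54180259 0.19630652 0.1444784 ] [0.4698443  0.12302561 0.13500015] [0.62328457 0.22815697 0.15472692] 337
top edge [ 0.58231408 -0.116447    0.14335372] [ 0.52100897 -0.13310953  0.13504492] [ 0.64433745 -0.10102108  0.15186136] 259
knob [ 0.343 -0.371  0.008] [ 0.384 -0.328  0.041]
lens [ 0.421 -0.48   0.008] [ 0.532 -0.367  0.029]
carton [ 0.615 -0.497  0.008] [ 0.698 -0.373  0.111]
brown [ 0.174 -0.327  0.008] [ 0.344 -0.163  0.013]
clamp [0.483 0.346 0.008] [0.596 0.479 0.033]
tape [0.281 0.355 0.008] [0.395 0.47  0.055]
```

Axis at about (0.560, 0.048), yaw about 9.06°, so the outward direction is (-0.157, 0.988) for amber and the opposite for blue. I go to blue first: shut the fingers, turn the tool so a finger's back faces the frame, and hover at a radius of 0.215 m.

>>> apply_moves([
  {"delta_pos": [0.0,0.0,0.045],"twist": [0,0,-0.1],"grip": -1},
  {"delta_pos": [0.035,0.04,0.045],"twist": [0,0,-0.215],"grip": -1},
  {"delta_pos": [0.07,0.08,0.045],"twist": [0,0,-0.215],"grip": -1},
  {"delta_pos": [0.105,0.12,0.045],"twist": [0,0,-0.215],"grip": -1},
  {"delta_pos": [0.14,0.16,0.045],"twist": [0,0,-0.215],"grip": -1},
  {"delta_pos": [0.175,0.2,0.045],"twist": [0,0,-0.215],"grip": -1},
  {"delta_pos": [0.21,0.24,0.045],"twist": [0,0,-0.215],"grip": -1},
  {"delta_pos": [0.245,0.28,0.045],"twist": [0,0,-0.215],"grip": -1},
  {"delta_pos": [0.28,0.32,0.045],"twist": [0,0,-0.215],"grip": -1},
  {"delta_pos": [0.315,0.36,0.045],"twist": [0,0,-0.215],"grip": -1},
  {"delta_pos": [0.345,0.395,0.045],"twist": [0,0,-0.215],"grip": -1},
  {"delta_pos": [0.366,0.418,0.045],"twist": [0,0,-0.215],"grip": -1},
  {"delta_pos": [0.366,0.418,0.0],"twist": [0,0,-0.215],"grip": -1},
  {"delta_pos": [0.366,0.418,-0.05],"twist": [0,0,-0.215],"grip": -1},
  {"delta_pos": [0.366,0.418,-0.09],"twist": [0,0,-0.215],"grip": -1},
  {"delta_pos": [0.366,0.418,-0.102],"twist": [0,0,-0.215],"grip": -1},
  {"delta_pos": [0.366,0.418,-0.102],"twist": [0,0,-0.215],"grip": -1},
])

```text
clock: 2.22
ee_pos: [0.5934, -0.164, 0.137]
eef_rot: [[0.988, 0.157, -0.001], [0.157, -0.988, 0.0], [-0.001, -0.001, -1.0]]
force: [-0.4, -0.7, 0.6]
opening: 0.0001
```

Run:
```python
from h import *
im,P,K,T=grab("side");print(telemetry.state()["ee_pos"])
c=im[120:290,150:330,::-1];cv2.imwrite("pics/s1.png",cv2.resize(c,None,fx=3,fy=3,interpolation=cv2.INTER_CUBIC))
```

```text
[ 0.59434097 -0.16440197  0.13854602]
```

View pics/s1.png

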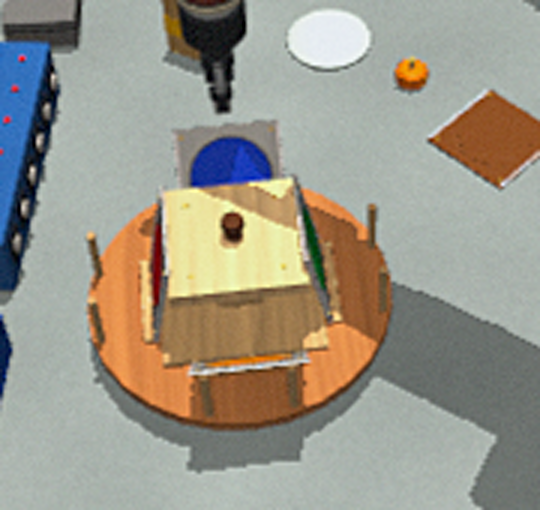

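The side crop shows the shut fingertips at (222,110), just outside the middle of the blue frame's top edge at about (225,125). Now a slow push inwards.

>>> apply_moves([
  {"delta_pos": [-0.001,0.006,0]},
  {"delta_pos": [-0.002,0.012,0]},
  {"delta_pos": [-0.0025,0.016,0]},
  {"delta_pos": [-0.003,0.02,0]},
  {"delta_pos": [-0.004,0.024,0]},
  {"delta_pos": [-0.0045,0.028,0]},
  {"delta_pos": [-0.005,0.032,0]},
  {"delta_pos": [-0.0055,0.036,0]},
  {"delta_pos": [-0.006,0.04,0]},
  {"delta_pos": [-0.007,0.044,0]},
  {"delta_pos": [-0.0075,0.048,0]},
  {"delta_pos": [-0.008,0.052,0]},
])

```text
validation failed for argument at $.mo...
```

Run:
```python
from h import *
print(telemetry.state()["ee_pos"],telemetry.state()["opening"])
im,P,K,T=grab("side")
c=im[120:290,150:330,::-1];cv2.imwrite("pics/s2.png",cv2.resize(c,None,fx=3,fy=3,interpolation=cv2.INTER_CUBIC))
```

```text
[ 0.59434097 -0.16440197  0.13854602] 0.00022087040211431008
```

View pics/s2.png

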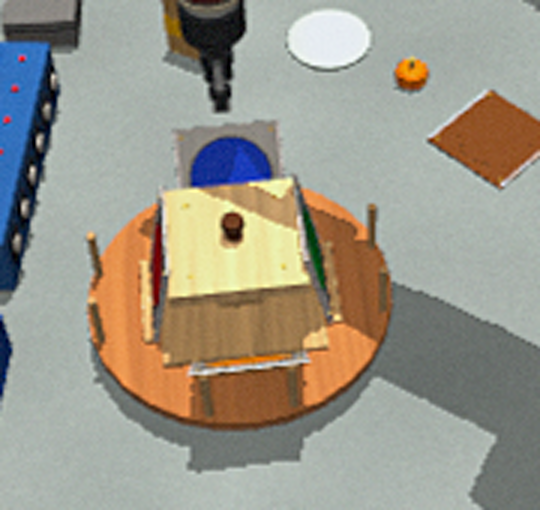

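The move was refused because every row needs all three fields. The picture is unchanged, with the tip still at (222,110). I send it again with all fields.

>>> apply_moves([
  {"delta_pos": [-0.001,0.006,0],"twist": [0,0,0],"grip": -1},
  {"delta_pos": [-0.002,0.012,0],"twist": [0,0,0],"grip": -1},
  {"delta_pos": [-0.0025,0.016,0],"twist": [0,0,0],"grip": -1},
  {"delta_pos": [-0.003,0.02,0],"twist": [0,0,0],"grip": -1},
  {"delta_pos": [-0.004,0.024,0],"twist": [0,0,0],"grip": -1},
  {"delta_pos": [-0.0045,0.028,0],"twist": [0,0,0],"grip": -1},
  {"delta_pos": [-0.005,0.032,0],"twist": [0,0,0],"grip": -1},
  {"delta_pos": [-0.0055,0.036,0],"twist": [0,0,0],"grip": -1},
  {"delta_pos": [-0.006,0.04,0],"twist": [0,0,0],"grip": -1},
  {"delta_pos": [-0.007,0.044,0],"twist": [0,0,0],"grip": -1},
  {"delta_pos": [-0.0075,0.048,0],"twist": [0,0,0],"grip": -1},
  {"delta_pos": [-0.008,0.052,0],"twist": [0,0,0],"grip": -1},
])

```text
clock: 3.82
ee_pos: [0.5855, -0.1117, 0.1372]
eef_rot: [[0.988, 0.157, -0.0], [0.157, -0.988, 0.0], [-0.0, -0.0, -1.0]]
force: [-0.3, -0.5, 0.9]
opening: -0.0
```

```bash
cat >> h.py <<'E'
C=np.array([.560,.048]);A=np.array([-.157,.9876]);Tn=np.array([.9876,.157])
def frames():
    im,P,K,T=grab("top")
    hsv=cv2.cvtColor(im,cv2.COLOR_RGB2HSV)
    d=P[...,:2]-C; r=d@A; t=d@Tn; Z=P[...,2]
    for nm,lo,hi in(("blue",105,132),("amber",5,18)):
        s=1 if nm=="amber" else -1
        m=(hsv[...,0]>=lo)&(hsv[...,0]<=hi)&(hsv[...,1]>150)&(Z>.075)&(s*r>.06)&(s*r<.2)&(abs(t)<.08)
        if m.sum()>5:
            print(nm,"window r %.3f t %.3f z %.3f n %d"%((s*r[m]).mean(),t[m].mean(),Z[m].mean(),m.sum()), "lean deg",np.degrees(np.polyfit(Z[m],s*r[m],1)[0]).round(1) if m.sum()>30 else "")
    return im
E
python3 - <<'E'
from h import *
s=telemetry.state();print(s["ee_pos"],s["force"])
frames()
E
```

```text
[ 0.58551864 -0.11172885  0.13721584] [-0.27404736 -0.46577053  0.88322436]
blue window r 0.120 t -0.016 z 0.115 n 202 lean deg 16.4
amber window r 0.134 t -0.002 z 0.104 n 581 lean deg 44.6
```

>>> apply_moves([
  {"delta_pos": [-0.0005,0.004,0],"twist": [0,0,0],"grip": -1},
  {"delta_pos": [-0.0013,0.008,0],"twist": [0,0,0],"grip": -1},
  {"delta_pos": [-0.002,0.012,0],"twist": [0,0,0],"grip": -1},
  {"delta_pos": [-0.0025,0.016,0],"twist": [0,0,0],"grip": -1},
  {"delta_pos": [-0.003,0.02,0],"twist": [0,0,0],"grip": -1},
  {"delta_pos": [-0.004,0.024,0],"twist": [0,0,0],"grip": -1},
  {"delta_pos": [-0.0045,0.028,0],"twist": [0,0,0],"grip": -1},
  {"delta_pos": [-0.005,0.032,0],"twist": [0,0,0],"grip": -1},
  {"delta_pos": [-0.0055,0.036,0],"twist": [0,0,0],"grip": -1},
  {"delta_pos": [-0.006,0.039,0],"twist": [0,0,0],"grip": -1},
  {"delta_pos": [-0.0065,0.042,0],"twist": [0,0,0],"grip": -1},
  {"delta_pos": [-0.007,0.045,0],"twist": [0,0,0],"grip": -1},
  {"delta_pos": [-0.0075,0.048,0],"twist": [0,0,0],"grip": -1},
  {"delta_pos": [-0.008,0.051,0],"twist": [0,0,0],"grip": -1},
])

```text
clock: 5.62
ee_pos: [0.5804, -0.062, 0.1426]
eef_rot: [[0.988, 0.157, 0.007], [0.157, -0.988, -0.002], [0.007, 0.004, -1.0]]
force: [-4.7, -1.8, 22.3]
opening: -0.0001
```

Run:
```python
from h import *
s=telemetry.state();print(s["ee_pos"],s["force"])
frames()
im,P,K,T=grab("side")
c=im[120:290,150:330,::-1];cv2.imwrite("pics/s3.png",cv2.resize(c,None,fx=3,fy=3,interpolation=cv2.INTER_CUBIC))
```

```text
[ 0.58044106 -0.06199844  0.14259638] [-4.74784718 -1.75052295 22.27914355]
blue window r 0.093 t -0.020 z 0.139 n 7 lean deg 
amber window r 0.134 t -0.005 z 0.104 n 573 lean deg 44.5
```

View pics/s3.png

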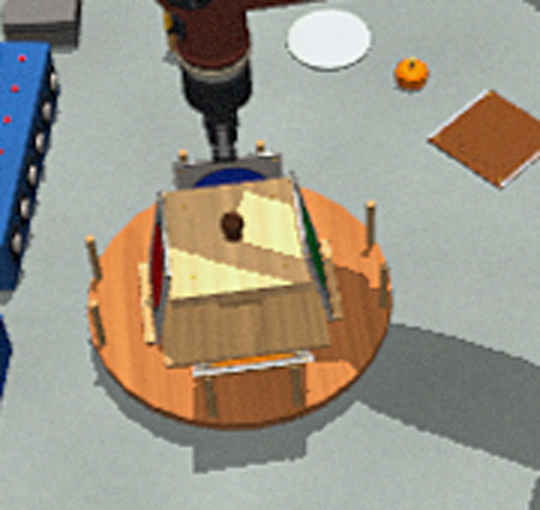

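The side view shows the frame nearly upright under the finger at (222,160), but there is 22 N upwards on the tool. The frame's top edge is bearing on the finger's upper part, so I raise the tool to relieve it.

>>> apply_moves([
  {"delta_pos": [0,0,0.004],"twist": [0,0,0],"grip": -1},
  {"delta_pos": [0,0,0.008],"twist": [0,0,0],"grip": -1},
  {"delta_pos": [0,0,0.012],"twist": [0,0,0],"grip": -1},
  {"delta_pos": [0,0,0.015],"twist": [0,0,0],"grip": -1},
  {"delta_pos": [0,0,0.018],"twist": [0,0,0],"grip": -1},
])

```text
clock: 6.35
ee_pos: [0.5774, -0.061, 0.1551]
eef_rot: [[0.988, 0.157, -0.001], [0.157, -0.988, 0.0], [-0.001, -0.0, -1.0]]
force: [-0.3, -0.9, -0.3]
opening: 0.0
```

Run:
```python
from h import *
s=telemetry.state();print(s["ee_pos"],s["force"]); print((s["ee_pos"][:2]-C)@-A)
frames()
im,P,K,T=grab("side")
d=P[...,:2]-C; r=-(d@A); t=d@Tn; Z=P[...,2]
# grey frame top edge seen from the side cam
for lo,hi in((-.06,-.02),(.02,.06)):
    m=(t>lo)&(t<hi)&(r>.076)&(r<.15)&(Z>.10)&(Z<.2)
    q=np.argsort(-Z[m])[:15];print(lo,"top edge r,z",r[m][q].mean().round(4),Z[m][q].mean().round(4),m.sum(), "dr/dz",np.polyfit(Z[m],r[m],1)[0].round(2))
```

```text
[ 0.57744007 -0.06099766  0.1551174 ] [-0.25123825 -0.89143971 -0.29443159]
0.11038418457679278
amber window r 0.134 t -0.005 z 0.104 n 580 lean deg 44.9
-0.06 top edge r,z 0.0928 0.1697 105 dr/dz -0.02
0.02 top edge r,z 0.0891 0.1705 109 dr/dz -0.21
```

>>> apply_moves([
  {"delta_pos": [-0.0003,0.002,0],"twist": [0,0,0],"grip": -1},
  {"delta_pos": [-0.0006,0.004,0],"twist": [0,0,0],"grip": -1},
  {"delta_pos": [-0.001,0.006,0],"twist": [0,0,0],"grip": -1},
  {"delta_pos": [-0.0013,0.008,0],"twist": [0,0,0],"grip": -1},
  {"delta_pos": [-0.0016,0.01,0],"twist": [0,0,0],"grip": -1},
  {"delta_pos": [-0.0019,0.012,0],"twist": [0,0,0],"grip": -1},
])

```text
clock: 7.2
ee_pos: [0.5757, -0.0489, 0.1553]
eef_rot: [[0.988, 0.157, 0.0], [0.157, -0.988, 0.0], [0.0, 0.0, -1.0]]
force: [0.7, 0.9, 0.3]
opening: -0.0001
```

```bash
cat >> h.py <<'E'
def edge(s):
    im,P,K,T=grab("side")
    d=P[...,:2]-C; r=s*(d@A); t=d@Tn; Z=P[...,2]
    for lo,hi in((-.06,-.02),(.02,.06)):
        m=(t>lo)&(t<hi)&(r>.055)&(r<.2)&(Z>.155)&(Z<.2)
        if m.sum()>5: q=np.argsort(-Z[m])[:15];print(lo,"top edge r,z",r[m][q].mean().round(4),Z[m][q].mean().round(4),m.sum())
    return im
E
python3 - <<'E'
from h import *
s=telemetry.state();print(s["ee_pos"],s["force"]); print((s["ee_pos"][:2]-C)@-A)
frames();edge(-1)
E
```

```text
[ 0.57573483 -0.04892423  0.15532323] [0.73125557 0.90370383 0.30992071]
0.09819273805788026
blue window r 0.089 t -0.022 z 0.107 n 34 lean deg -4.7
amber window r 0.134 t -0.005 z 0.104 n 582 lean deg 45.2
-0.06 top edge r,z 0.0712 0.1688 35
0.02 top edge r,z 0.0703 0.1688 39
```

The blue top edge is now at r≈0.071 m and z≈0.169, against the head with low force. I back away and cross over to the amber side.

>>> apply_moves([
  {"delta_pos": [0.001,-0.006,0],"twist": [0,0,0],"grip": -1},
  {"delta_pos": [0.003,-0.02,0],"twist": [0,0,0],"grip": -1},
  {"delta_pos": [0.006,-0.04,0],"twist": [0,0,0],"grip": -1},
  {"delta_pos": [0.008,-0.05,0.04],"twist": [0,0,0],"grip": -1},
  {"delta_pos": [0.008,-0.05,0.09],"twist": [0,0,0],"grip": -1},
  {"delta_pos": [0.008,-0.05,0.135],"twist": [0,0,0],"grip": -1},
  {"delta_pos": [0.0,0.0,0.135],"twist": [0,0,0],"grip": -1},
  {"delta_pos": [-0.008,0.05,0.135],"twist": [0,0,0],"grip": -1},
  {"delta_pos": [-0.016,0.1,0.135],"twist": [0,0,0],"grip": -1},
  {"delta_pos": [-0.024,0.15,0.135],"twist": [0,0,0],"grip": -1},
  {"delta_pos": [-0.032,0.2,0.135],"twist": [0,0,0],"grip": -1},
  {"delta_pos": [-0.04,0.25,0.135],"twist": [0,0,0],"grip": -1},
  {"delta_pos": [-0.047,0.29,0.135],"twist": [0,0,0],"grip": -1},
  {"delta_pos": [-0.05,0.309,0.135],"twist": [0,0,0],"grip": -1},
  {"delta_pos": [-0.05,0.309,0.09],"twist": [0,0,0],"grip": -1},
  {"delta_pos": [-0.05,0.309,0.04],"twist": [0,0,0],"grip": -1},
  {"delta_pos": [-0.05,0.309,0.0],"twist": [0,0,0],"grip": -1},
  {"delta_pos": [-0.05,0.309,-0.013],"twist": [0,0,0],"grip": -1},
  {"delta_pos": [-0.05,0.309,-0.013],"twist": [0,0,0],"grip": -1},
])

```text
clock: 9.68
ee_pos: [0.5261, 0.2591, 0.1422]
eef_rot: [[0.988, 0.156, -0.001], [0.156, -0.988, -0.001], [-0.001, 0.0, -1.0]]
force: [-0.1, 0.0, 0.2]
opening: 0.0
```

Run:
```python
from h import *
s=telemetry.state();print(s["ee_pos"],s["force"]); d=s["ee_pos"][:2]-C;print(d@A,d@Tn)
frames();im=edge(-1)
c=im[120:320,150:360,::-1];cv2.imwrite("pics/s4.png",cv2.resize(c,None,fx=3,fy=3,interpolation=cv2.INTER_CUBIC))
```

```text
[0.52610848 0.25910043 0.14217864] [-0.06315189  0.01504861  0.15740565]
0.213803751174989 -0.00032849857079750994
blue window r 0.088 t -0.000 z 0.104 n 68 lean deg -10.3
amber window r 0.134 t -0.006 z 0.104 n 574 lean deg 44.8
```

View pics/s4.png

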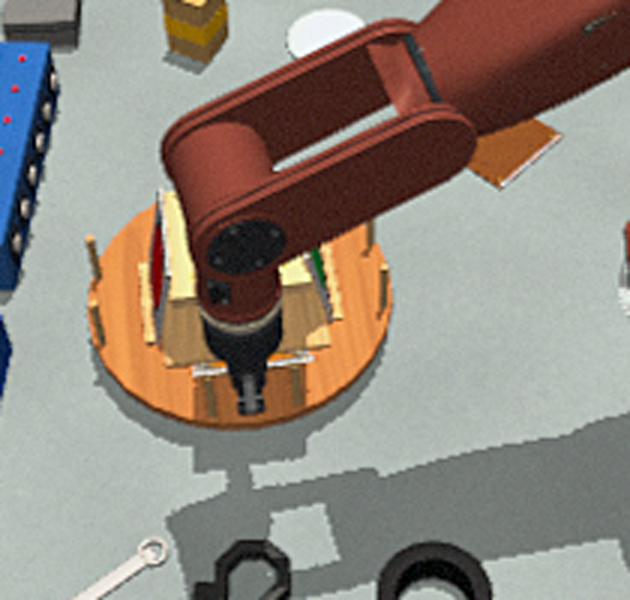

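Blue now leans −10.3° (inwards). The amber side crop shows the fingertip at (250,410), outside the top edge at (250,362). I push amber in while raising the tool slightly, so the edge does not get under the finger's step.

>>> apply_moves([
  {"delta_pos": [-0.002,-0.01,0],"twist": [0,0,0],"grip": -1},
  {"delta_pos": [-0.001,-0.018,0],"twist": [0,0,0],"grip": -1},
  {"delta_pos": [0,-0.022,0],"twist": [0,0,0],"grip": -1},
  {"delta_pos": [0.0005,-0.026,0.001],"twist": [0,0,0],"grip": -1},
  {"delta_pos": [0.001,-0.03,0.002],"twist": [0,0,0],"grip": -1},
  {"delta_pos": [0.0015,-0.034,0.003],"twist": [0,0,0],"grip": -1},
  {"delta_pos": [0.002,-0.038,0.004],"twist": [0,0,0],"grip": -1},
  {"delta_pos": [0.0025,-0.042,0.005],"twist": [0,0,0],"grip": -1},
  {"delta_pos": [0.003,-0.046,0.006],"twist": [0,0,0],"grip": -1},
  {"delta_pos": [0.004,-0.05,0.007],"twist": [0,0,0],"grip": -1},
  {"delta_pos": [0.0045,-0.054,0.008],"twist": [0,0,0],"grip": -1},
  {"delta_pos": [0.005,-0.058,0.009],"twist": [0,0,0],"grip": -1},
  {"delta_pos": [0.006,-0.062,0.01],"twist": [0,0,0],"grip": -1},
  {"delta_pos": [0.0065,-0.066,0.011],"twist": [0,0,0],"grip": -1},
  {"delta_pos": [0.007,-0.07,0.012],"twist": [0,0,0],"grip": -1},
  {"delta_pos": [0.0075,-0.074,0.013],"twist": [0,0,0],"grip": -1},
  {"delta_pos": [0.008,-0.078,0.014],"twist": [0,0,0],"grip": -1},
])

```text
clock: 11.9
ee_pos: [0.5337, 0.1815, 0.1562]
eef_rot: [[0.988, 0.157, -0.0], [0.157, -0.988, -0.0], [-0.0, 0.0, -1.0]]
force: [-0.6, -0.0, -0.1]
opening: 0.0
```

Run:
```python
from h import *
s=telemetry.state();print(s["ee_pos"],s["force"]); d=s["ee_pos"][:2]-C;print(d@A,d@Tn)
frames();im=edge(1)
```

```text
[0.53367377 0.18152555 0.15617498] [-0.5931957  -0.01666303 -0.05316773]
0.1360030522527487 -0.005036275202208201
blue window r 0.088 t -0.000 z 0.105 n 69 lean deg -10.1
amber window r 0.104 t -0.015 z 0.112 n 171 lean deg 5.9
-0.06 top edge r,z 0.1215 0.1686 39
0.02 top edge r,z 0.1243 0.1705 41
```

Smooth so far, with low forces. I continue to R≈0.098.

>>> apply_moves([
  {"delta_pos": [0.0005,-0.004,0],"twist": [0,0,0],"grip": -1},
  {"delta_pos": [0.0013,-0.008,0],"twist": [0,0,0],"grip": -1},
  {"delta_pos": [0.002,-0.012,0],"twist": [0,0,0],"grip": -1},
  {"delta_pos": [0.0025,-0.016,0],"twist": [0,0,0],"grip": -1},
  {"delta_pos": [0.003,-0.019,0],"twist": [0,0,0],"grip": -1},
  {"delta_pos": [0.0035,-0.022,0],"twist": [0,0,0],"grip": -1},
  {"delta_pos": [0.004,-0.025,0],"twist": [0,0,0],"grip": -1},
  {"delta_pos": [0.0043,-0.028,0],"twist": [0,0,0],"grip": -1},
  {"delta_pos": [0.0047,-0.03,0],"twist": [0,0,0],"grip": -1},
  {"delta_pos": [0.005,-0.032,0],"twist": [0,0,0],"grip": -1},
  {"delta_pos": [0.0053,-0.034,0],"twist": [0,0,0],"grip": -1},
  {"delta_pos": [0.0057,-0.036,0],"twist": [0,0,0],"grip": -1},
])

```text
clock: 13.5
ee_pos: [0.5394, 0.1458, 0.1563]
eef_rot: [[0.988, 0.157, -0.0], [0.157, -0.988, 0.0], [-0.0, -0.0, -1.0]]
force: [-0.6, -0.2, -0.2]
opening: -0.0001
```

Run:
```python
from h import *
s=telemetry.state();print(s["ee_pos"],s["force"]); d=s["ee_pos"][:2]-C;print(d@A,d@Tn)
frames();im=edge(1)
```

```text
[0.53944412 0.14582723 0.15629092] [-0.64461439 -0.16380592 -0.20374967]
0.09984144945559438 -0.004942106378385906
blue window r 0.088 t -0.001 z 0.104 n 69 lean deg -10.1
-0.06 top edge r,z 0.0819 0.1706 53
0.02 top edge r,z 0.0853 0.1726 57
```

>>> apply_moves([
  {"delta_pos": [0.0003,-0.0015,0],"twist": [0,0,0],"grip": -1},
  {"delta_pos": [0.0005,-0.003,0],"twist": [0,0,0],"grip": -1},
  {"delta_pos": [0.0007,-0.0045,0],"twist": [0,0,0],"grip": -1},
  {"delta_pos": [0.0007,-0.0045,0],"twist": [0,0,0],"grip": -1},
])

```text
clock: 14.1
ee_pos: [0.5402, 0.1413, 0.1563]
eef_rot: [[0.988, 0.157, 0.0], [0.157, -0.988, 0.0], [0.0, -0.0, -1.0]]
force: [-0.3, 0.2, -0.0]
opening: -0.0001
```

Run:
```python
from h import *
s=telemetry.state();print(s["ee_pos"],s["force"])
edge(1)
```

```text
[0.5401532  0.14131742 0.15629862] [-0.26459823  0.17540027 -0.0479776 ]
-0.06 top edge r,z 0.0765 0.1702 53
0.02 top edge r,z 0.0788 0.172 59
```

>>> apply_moves([
  {"delta_pos": [0.0003,-0.0015,0],"twist": [0,0,0],"grip": -1},
  {"delta_pos": [0.0005,-0.003,0],"twist": [0,0,0],"grip": -1},
  {"delta_pos": [0.0005,-0.003,0],"twist": [0,0,0],"grip": -1},
])

```text
clock: 14.52
ee_pos: [0.5406, 0.1383, 0.1563]
eef_rot: [[0.988, 0.157, -0.0], [0.157, -0.988, -0.0], [-0.0, -0.0, -1.0]]
force: [0.2, -0.2, -0.0]
opening: -0.0002
```

Run:
```python
from h import *
s=telemetry.state();print(s["ee_pos"],s["force"])
edge(1)
```

```text
[0.54063531 0.13831299 0.1562724 ] [ 0.21181329 -0.23010763 -0.04567284]
-0.06 top edge r,z 0.0766 0.17 56
0.02 top edge r,z 0.0765 0.1695 58
```

Amber's top edge has stopped at r≈0.0765 m, so it is resting on the head. I retreat and check everything.

>>> apply_moves([
  {"delta_pos": [-0.001,0.006,0],"twist": [0,0,0],"grip": -1},
  {"delta_pos": [-0.003,0.02,0],"twist": [0,0,0],"grip": -1},
  {"delta_pos": [-0.006,0.04,0],"twist": [0,0,0],"grip": -1},
  {"delta_pos": [-0.008,0.05,0.04],"twist": [0,0,0],"grip": -1},
  {"delta_pos": [-0.008,0.05,0.09],"twist": [0,0,0],"grip": -1},
  {"delta_pos": [-0.008,0.05,0.145],"twist": [0,0,0],"grip": -1},
  {"delta_pos": [-0.025,0.0,0.145],"twist": [0,0,0],"grip": -1},
  {"delta_pos": [-0.045,-0.05,0.145],"twist": [0,0,0],"grip": -1},
  {"delta_pos": [-0.065,-0.1,0.145],"twist": [0,0,0],"grip": -1},
  {"delta_pos": [-0.085,-0.15,0.145],"twist": [0,0,0],"grip": -1},
  {"delta_pos": [-0.105,-0.2,0.145],"twist": [0,0,0],"grip": -1},
  {"delta_pos": [-0.125,-0.25,0.145],"twist": [0,0,0],"grip": -1},
  {"delta_pos": [-0.145,-0.3,0.145],"twist": [0,0,0],"grip": -1},
  {"delta_pos": [-0.165,-0.35,0.145],"twist": [0,0,0],"grip": -1},
  {"delta_pos": [-0.185,-0.4,0.145],"twist": [0,0,0],"grip": -1},
  {"delta_pos": [-0.2,-0.45,0.145],"twist": [0,0,0],"grip": -1},
  {"delta_pos": [-0.21,-0.49,0.145],"twist": [0,0,0],"grip": -1},
  {"delta_pos": [-0.21,-0.49,0.145],"twist": [0,0,0],"grip": -1},
  {"delta_pos": [-0.21,-0.49,0.145],"twist": [0,0,0],"grip": -1},
])

```text
clock: 16.95
ee_pos: [0.3313, -0.3506, 0.3011]
eef_rot: [[0.987, 0.158, 0.0], [0.158, -0.987, 0.001], [0.0, -0.001, -1.0]]
force: [0.5, 0.5, -0.5]
opening: 0.0001
```

Run:
```python
from h import *
im=frames();print("blue");edge(-1);print("amber");s=edge(1)
a=cv2.resize(im[90:250,150:330],None,fx=2.2,fy=2.2,interpolation=cv2.INTER_CUBIC)
b=cv2.resize(s[130:290,150:330],None,fx=2.2,fy=2.2,interpolation=cv2.INTER_CUBIC)
cv2.imwrite("pics/f.png",np.hstack([a,b])[:,:,::-1])
```

```text
blue window r 0.088 t 0.000 z 0.105 n 67 lean deg -9.9
amber window r 0.085 t -0.006 z 0.123 n 37 lean deg -10.3
blue
-0.06 top edge r,z 0.0714 0.1686 35
0.02 top edge r,z 0.0701 0.1699 42
amber
-0.06 top edge r,z 0.0764 0.17 55
0.02 top edge r,z 0.0773 0.1698 55
```

View pics/f.png

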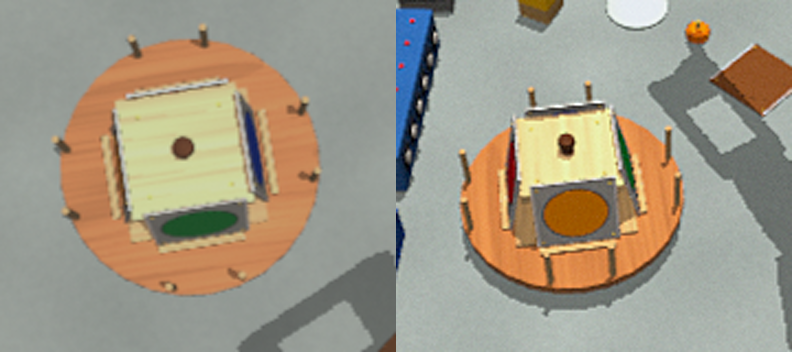

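Both views show all four frames leaning in against the head, with amber at (575,212) in the side half and blue at (252,150) in the top half. Handing in.

```bash
python3 -c "
from rig import bot
print(bot.hand_in())"
```

```text
the job is handed in; nothing more can be done
None
```

I pushed the blue frame and then the amber one up and over with the outside of the shut fingertips. Both now rest leaning in against the head. I backed the arm clear and handed in at about 17 s of the 61 s allowed; no verdict is reported.

- **Lean:** depth fits in the last check gave blue about 9.9° and amber about 10.3° inwards, inside the 7.5–17° band. These fits rest on few pixels (67 and 37).
- **Position:** both windows were within about 6 mm of the middle of their sides. Top edges measured about 71 mm (blue) and 77 mm (amber) from the axis, against a nominal 75 mm. The opposite signs suggest a small error in my axis position.
- **Red and green:** in the last picture both still lean in; I did not measure them.
- **Other shelf things:** I did not re-measure them. The tool never went down near them.
- **What went wrong:** midway through the blue push, its top edge pressed up on the finger with a wrist force of about 23 N (limit on a frame is 30 N). I raised the tool, the force cleared, and I pushed amber with the tool higher, at under 1 N in every reading. That frame force is inferred from the wrist reading after each move, so a brief higher peak can't be ruled out. The deck may also have turned by about 1–2° during the blue push.

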